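# Face the granola jar to the guests and set out its spoon

## Task

Make the granola jar ready for breakfast: roll the jar round on its turntable (a fingertip on its edge will do it) until the middle of its label faces squarely over the small yellow card towards the guests, keeping the jar upright and centred on the turntable. After that, lay the serving spoon flat inside the blue spoon rest, about in the middle and either way round, without dropping it, and leave the other tableware where it stands.

Things in the scene. Friction and masses are not known exactly. Their poses are not given: they have to be found in the camera images.
- jar: the big round granola jar: glass, 112 mm across and 90 mm tall with its flat steel lid (108 mm across, flat top 90 mm above the jar's underside), about 0.5 kg. It stands loose, upright and centred on the turntable; too wide for a gripper to grasp. Origin: centre of its underside; x points horizontally out through the middle of its label, z up
- jar_lid (a point): centre of the flat top of the jar's lid, 90 mm above the jar's underside, where a fingertip can press: pressed down with about 4 to 8 N near the lid edge and led round the turntable axis in an arc, it carries the jar round by friction, with some slip, mostly at the start of a stroke, so watch the label; a red paper seal tongue 16 mm wide runs from the label up over the lid's edge, so the label's direction shows from above. Axes as the jar's
- jar_label (a point): middle of the red and white label on the jar's side, 56 mm from the jar's axis and 36 mm above its underside; its x axis points straight out of the label. The label spans about 36 degrees either side
- stand: fixed dark wooden foot of the jar's turntable, a disc 160 mm across and 14 mm high, with a small upright blank yellow card 60 mm wide, its top 47 mm above the counter, 98 mm from the centre on its guest (front) side, away from the robot. Origin: centre of the underside, on the counter; x points to the guest side, from the centre through the middle of the card
- stand_axis (a point): point on the turntable's axis at the top of its plate, 30 mm above the counter, where the jar stands. The axis is vertical
- turntable (a joint): angle of the aluminium turntable plate (132 mm across, top 30 mm above the counter) under the jar, rad, growing anticlockwise seen from above; it turns endlessly either way with light friction (about 0.015 N m) and stays where it is left. The jar turns with it; its reading is not the label's direction
- spoon_center (a point): balance point of the loose steel serving spoon, 5 mm above its underside: 187 mm long, lying flat along its own x axis. The handle is a straight bar 12 mm wide and 10 mm tall from 115 mm behind (-x) to 35 mm ahead (+x) of this point; the round bowl, 48 mm across and 11 mm tall, is centred 56 mm ahead. About 0.08 kg. z up
- spoon: the same spoon; origin on its underside below the balance point
- rest: fixed blue ceramic spoon rest: an open rectangular tray 250 x 110 mm, 18 mm high, walls and floor about 6 mm thick (inside 238 x 98 mm). Origin: centre of its underside on the counter; x along its length, z up. It stands on one side of the jar and the spoon lies on the other; which side varies
- mug: bystander: white mug, 80 mm across, 90 mm tall; origin centre of its underside
- sugar_bowl: bystander: white bowl, 100 mm across, 55 mm tall; origin centre of its underside
- milk_jug: bystander: steel milk jug, 88 mm across, 125 mm tall; origin centre of its underside
- honey: bystander: amber honey jar with yellow cap, 60 mm across, 95 mm tall; origin centre of its underside
- tea_tin: bystander: green-labelled tin, 76 mm across, 110 mm tall; origin centre of its underside
- tumbler: bystander: clear tumbler, 72 mm across, 95 mm tall; origin centre of its underside
Not all that is in view belongs to the job. Leave any orange look-alike of the jar alone.

How it is judged:
By the outcome, as a careful person would: the job done as asked, in the order asked, and still so for the second after the job is handed in, with the robot touching nothing.
It also fails if it takes over 72 s, if anything falls off the work surface, if the arm or the gripper's body presses on something with over 40 N, if the wrist force passes 120 N, or if a joint passes its speed limit or range.

## Robot

A 6-joint arm with a two-finger parallel gripper is mounted at the origin on the work surface. World frame = base frame: x ahead of the robot, y to its left, z up, the work surface at z = 0. Lengths are in mm, angles in degrees, forces in N, time in s.
With the tool pointing down it reaches from about 225 to 875 mm from the base axis. Payload 3.4 kg.
Tool frame: the origin (TCP) lies on the centre line of the jaws, within the pads' length; the fingertips stand ctrl.tip_extent ahead of it and the grasp point (between the pads) lies 3 mm ahead of it (ctrl.tip_extent is the distance from the TCP to the fingertips, in mm); x points along the fingers, z is the direction in which the jaws open and shut, and the axes are right-handed (so a half turn about x gives the same grasp; the last joint's range is limited). The gripper opens to 85 mm and grips with 20 to 120 N. Pads are 22 mm wide; open, the fingers measure 114 mm over their backs; the gripper's body (76 mm by 85 mm) begins 54 mm behind the grasp point. The pads swing forward as they close: fully open they stand 13 mm farther back than shut.
Start: joints at [60.619, 15.808, 86.224, -0, 77.962, -6.933], TCP at [219.584, 531.454, 253.328] pointing down, gripper open.
Joint ranges: [-165.64, 165.64], [-43.16, 119.46], [12.63, 154.43], [-67.54, 247.53], [6.08, 155.33], [-154.97, 154.97]. Speed limits (degrees/s): [147.25, 147.25, 180, 180, 180, 180].

## Interface

Orientations are given as [roll, pitch, yaw] about the fixed x, y, z axes, in that order (R = Rz(yaw) Ry(pitch) Rx(roll)).
In Python, from cell import ctrl gives the robot as it stands. The module is installed in compiled form; this text tells all that it offers. Calls block until the motion is done:
- ctrl.move_to(position, orientation): joint-space move of the TCP to a pose.
- ctrl.servo_line(position, ori=None, rate=150, force_limit=None): straight line of the TCP; ori=None keeps the orientation; rate is the mean speed in mm/s. With force_limit (N) it stops when the force on the tool has changed by that much, and returns True; else False.
- ctrl.movej(angles): joint-space move.
- ctrl.move_gripper(opening): finger opening in mm; the grip force is fixed at half the most; returns when the fingers have stopped.
- ctrl.hold(seconds).
- ctrl.solve_ik(position, orientation): joint angles nearest the present ones, or None.
- ctrl.get_state(): the state.
- ctrl.capture(name): name is "scene" or "top" or "wrist"; returns the picture (400x640x3 uint8, red, green, blue); there is no depth.
- ctrl.calibration(name): a dict with "mtx" (3x3 intrinsics, pixels), "R" (3x3) and "t" (3): a world point X has camera coordinates R X + t. Camera axes: x right, y down, z forward; pixel columns grow to the right and rows downward; lengths in mm; the calibration is good to about 2 mm. A picture is of the moment at which its call begins: read the wrist's pose just before it. calibration takes no time and is no camera call; for the wrist camera it gives the pose at the moment of the call.
A pose or a line that the arm cannot do raises ctrl.MotionError and nothing moves.
- ctrl.finish_job(): hands the job in, once; it reports no verdict.
The state is a dict: "clock": time; "q": joint angles; "qd": joint speeds; "joint_efforts": joint torques, N m; "position": TCP position; "orientation": TCP orientation; "wrist_force": force on the tool from outside, world axes, zero at the start; "torque": the same for the moment, N m; "gripper_width": finger opening in mm.
Only numpy, scipy, OpenCV 4.12 (cv2) and the standard library are available. Lean on these libraries where they do the work, as an engineer would, in place of code of your own. Each camera call takes 0.05 s, during which the arm holds its last target. There are 200 camera calls.

## Working session

There is one attempt and no reset: what is moved stays moved. The work goes in short steps, each a Python script; the robot and the scene stay as the last script left them, time stands still between calls to the robot, and variables do not carry over. Pictures are saved under pics/ and viewed, about 8 in all and at most 12, crops included, and the job is handed in when it is done.

```bash
mkdir -p pics
cat > h.py <<'E'
import numpy as np, cv2
from cell import ctrl
def ray(cam,u,v,z,cal=None):
    c=cal or ctrl.calibration(cam); R=np.array(c["R"]);t=np.array(c["t"]);K=np.array(c["mtx"])
    C=-R.T@t; d=R.T@np.linalg.solve(K,[u,v,1.]); return C+d*(z-C[2])/d[2]
def proj(cam,X,cal=None):
    c=cal or ctrl.calibration(cam); p=np.array(c["mtx"])@(np.array(c["R"])@np.array(X,float)+np.array(c["t"])); return p[:2]/p[2]
def snap(cam,name):
    im=ctrl.capture(cam); cv2.imwrite(f"pics/{name}.png",im[:,:,::-1]); return im
E
python3 - <<'E'
from h import *
print(ctrl.tip_extent, {k:np.round(v,2) for k,v in ctrl.get_state().items()})
for c in("top","scene"):
    snap(c,c+"0"); k=ctrl.calibration(c); R=np.array(k["R"]);print(c,np.round(-R.T@np.array(k["t"])),np.round(k["mtx"],1).tolist(),np.round(R,2).tolist())
E
```

```text
22.0 {'clock': np.float64(0.0), 'q': array([60.62, 15.85, 86.29,  0.  , 77.96, -6.93]), 'qd': array([ 0.14, -0.18,  0.02, -0.01, -0.09, -0.07]), 'joint_efforts': array([ 0.000e+00, -4.168e+01, -2.458e+01, -0.000e+00,  1.000e-02,
       -0.000e+00]), 'position': array([219.33, 531.01, 252.45]), 'orientation': array([ 172.59,   89.9 , -119.86]), 'wrist_force': array([-0.11, -0.46, -0.47]), 'torque': array([-0.05,  0.01,  0.  ]), 'gripper_width': np.float64(85.3)}
top [ 282.   -2. 1707.] [[490.2, 0.0, 322.4], [0.0, 490.2, 195.7], [0.0, 0.0, 1.0]] [[-0.04, -1.0, -0.0], [-0.98, 0.04, -0.21], [0.21, -0.01, -0.98]]
scene [1246. -788. 1574.] [[479.4, 0.0, 327.6], [0.0, 479.4, 197.3], [0.0, 0.0, 1.0]] [[0.8, 0.6, -0.02], [0.49, -0.67, -0.56], [-0.35, 0.44, -0.83]]
```

View pics/top0.png

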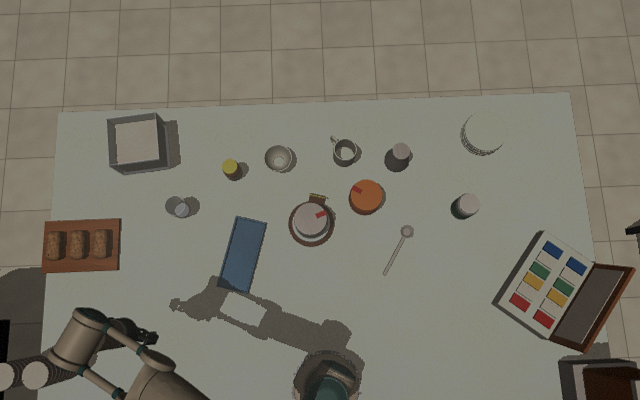

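View pics/scene0.png

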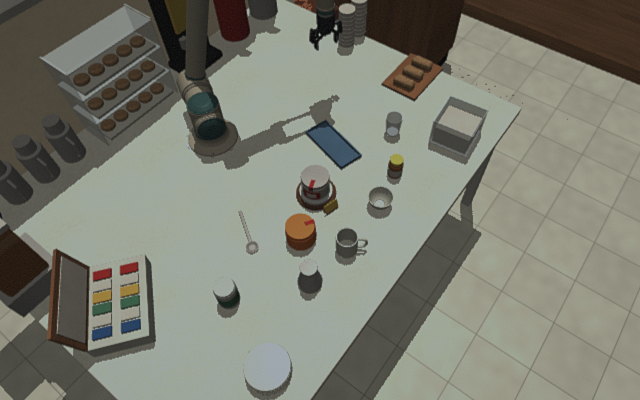

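The top view shows the jar at about (312,222), the yellow card above it at (317,198) and the red tongue pointing up-right at (321,214). The spoon runs from (385,275) to its bowl at (407,230), and the blue rest is at (243,253). The orange decoy is at (366,196).

Run:
```python
from h import *
im=cv2.imread("pics/top0.png"); hsv=cv2.cvtColor(im,cv2.COLOR_BGR2HSV)
def cen(m): 
    y,x=np.nonzero(m); return x.mean(),y.mean(),len(x)
# rest
m=cv2.inRange(hsv,(95,80,40),(125,255,255)); m[:, :200]=0; m[:,300:]=0
c,_=cv2.findContours(m,0,2)[:2]; c=max(c,key=cv2.contourArea); r=cv2.minAreaRect(c); b=cv2.boxPoints(r)
B=np.array([ray("top",*p,18)[:2] for p in b]); print("rest",np.round(B.mean(0)),np.round(B).tolist(), [np.linalg.norm(B[i]-B[i-1]).round() for i in range(4)])
# jar estimates
print("jar lid",ray("top",311,219,120).round()," card",ray("top",317,196,47).round())
print("stand bottom pt",ray("top",312,226,14).round())
for n,p in dict(bowl=(407,231),tail=(385,275)).items(): print(n,ray("top",*p,8).round())
print("decoy",ray("top",366,194,100).round())
st=ctrl.get_state(); k=ctrl.calibration("wrist"); R=np.array(k["R"]);C=-R.T@np.array(k["t"])
from scipy.spatial.transform import Rotation as Ro
T=Ro.from_euler("xyz",st["orientation"],degrees=True).as_matrix()
print("wrist cam in tool",(T.T@(C-st["position"])).round(1)); print((R@T).round(2), np.round(k["mtx"]))
for a in range(-180,180,30):
    q=ctrl.solve_ik([350,0,300],[0,90,a]); print(a,None if q is None else np.round(q))
```

```text
rest [341. 277.] [[336.0, 282.0], [346.0, 282.0], [346.0, 272.0], [336.0, 272.0]] [np.float64(10.0), np.float64(10.0), np.float64(10.0), np.float64(10.0)]
jar lid [539.  28. 120.]  card [631.   6.  47.]
stand bottom pt [532.  27.  14.]
bowl [ 501. -303.    8.]
tail [ 353. -216.    8.]
decoy [ 619. -159.  100.]
wrist cam in tool [-121.7   85.3   -0. ]
[[-0.   -0.    1.  ]
 [-0.33 -0.94 -0.  ]
 [ 0.94 -0.33 -0.  ]] [[295.   0. 321.]
 [  0. 295. 196.]
 [  0.   0.   1.]]
-180 None
-150 [-11.  -6. 104.  -0.  82. 139.]
-120 [-11.  -6. 104.  -0.  82. 109.]
-90 [-11.  -6. 104.  -0.  82.  79.]
-60 [-11.  -6. 104.  -0.  82.  49.]
-30 [-11.  -6. 104.  -0.  82.  19.]
0 [-11.  -6. 104.   0.  82. -11.]
30 [-11.  -6. 104.   0.  82. -41.]
60 [-11.  -6. 104.   0.  82. -71.]
90 [ -11.   -6.  104.    0.   82. -101.]
120 [ -11.   -6.  104.    0.   82. -131.]
150 None
```

Run:
```python
from h import *
ctrl.move_to([540,28,270],[0,90,-90]); ctrl.move_gripper(0)
ctrl.hold(.2)
import json
k=ctrl.calibration("wrist"); json.dump({a:np.array(b).tolist() for a,b in k.items()},open("c1.json","w"))
snap("wrist","w1"); s=ctrl.get_state();print(s["clock"],s["position"].round(1) if hasattr(s["position"],'round') else s["position"],s["q"],s["gripper_width"])
```

```text
3.2583 [540.  28. 270.] [-4.40729298e+00  1.23196942e+01  8.86584862e+01 -8.67783951e-04
  7.90199083e+01  8.55945970e+01] 0.047623113946081555
```

View pics/w1.png

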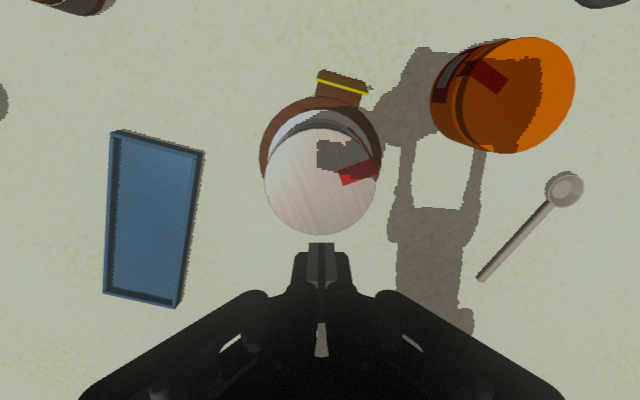

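The wrist view shows the lid centred near (321,181), the red tongue at (357,172) and the card's top edge from (317,80) to (368,93). The rest is at (153,215). The spoon runs from (480,278) to its bowl at (565,188).

```bash
cat >> h.py <<'E'
from scipy.optimize import least_squares
def P(px,z,cal): return np.array([ray("wrist",u,v,z,cal)[:2] for u,v in px])
def big(m,near=None):
    c=cv2.findContours(m,0,1)[0]
    if near is not None: c=[k for k in c if cv2.contourArea(k)>15 and abs(cv2.pointPolygonTest(k,near,True))<70]
    return max(c,key=cv2.contourArea)
def lid(im,cal,guess):
    lab=cv2.GaussianBlur(cv2.cvtColor(im,cv2.COLOR_RGB2LAB).astype(np.float32),(3,3),0); pts=[]
    for th in np.radians(np.arange(100,261,4)):   # robot-side half of the rim
        r=np.arange(46,62,.5); w=[proj("wrist",[guess[0]+a*np.cos(th),guess[1]+a*np.sin(th),120],cal) for a in r]
        s=cv2.remap(lab,np.float32([[p[0] for p in w]]),np.float32([[p[1] for p in w]]),1)[0]
        pts.append([*w[1+np.argmax(np.linalg.norm(s[2:]-s[:-2],axis=1))]])
    X=P(pts,120,cal)
    f=least_squares(lambda p:np.hypot(*(X-p[:2]).T)-54,[*guess[:2]],loss="soft_l1")
    return f.x,np.median(abs(f.fun))
def redang(im,cal,c):
    hsv=cv2.cvtColor(im,cv2.COLOR_RGB2HSV); m=cv2.inRange(hsv,(0,130,50),(6,255,255))|cv2.inRange(hsv,(172,130,50),(180,255,255))
    y,x=np.nonzero(m); X=P(np.c_[x,y],120,cal)-c; r=np.hypot(*X.T); X=X[(r<52)&(r>15)]
    r=np.hypot(*X.T); d=X.mean(0); return np.degrees(np.arctan2(d[1],d[0])),len(X),r.min(),r.max(),(X@[-d[1],d[0]]/np.hypot(*d)).std()
E
cat > a.py <<'E'
from h import *
import json
k=json.load(open("c1.json")); im=cv2.imread("pics/w1.png")[:,:,::-1].copy(); hsv=cv2.cvtColor(im,cv2.COLOR_RGB2HSV)
c,e=lid(im,k,[540,28]); c,e=lid(im,k,c); print("lid",c.round(1),e.round(2)); print("tongue",redang(im,k,c))
m=cv2.inRange(hsv,(22,150,100),(35,255,255)); y,x=np.nonzero(m); s=(y>60)&(y<110)&(x>290)&(x<390); X=P(np.c_[x,y][s],47,k)
u,sv,vt=np.linalg.svd(X-X.mean(0)); t=(X-X.mean(0))@vt[0]; mid=X.mean(0)+vt[0]*(t.max()+t.min())/2
print("card",mid.round(1),"len",np.ptp(t),"normal",np.degrees(np.arctan2(-vt[0][0],vt[0][1])),"dist",np.hypot(*(mid-c)),"dir",np.degrees(np.arctan2(*(mid-c)[::-1])))
m=cv2.inRange(hsv,(95,80,20),(125,255,255)); b=cv2.boxPoints(cv2.minAreaRect(big(m)))
pg=cv2.approxPolyDP(big(m),8,True)[:,0]; B=P(pg,18,k); print("rest",B.round().tolist())
A=cv2.minAreaRect(B.astype(np.float32)); print(A)
# spoon
bg=np.median(im[100:300,600:].reshape(-1,3),axis=0)
lab=cv2.cvtColor(im,cv2.COLOR_RGB2LAB).astype(int); m=(np.abs(lab[...,2]-np.median(lab[250:330,560:,2]))>4)|(abs(lab[...,0]-np.median(lab[250:330,560:,0]))>25)
m=(m*255).astype(np.uint8); m[:,:474]=0; m[:165]=0; m[290:]=0
q=big(m); X=P(q[:,0],8,k); u,sv,vt=np.linalg.svd(X-X.mean(0)); 
print("spoon",cv2.minAreaRect(X.astype(np.float32)),cv2.boundingRect(q))
cv2.imwrite("pics/m.png",m)
E
python3 a.py
```

```text
lid [541.8  29.9] 0.34
tongue (np.float64(-70.45858378040145), 528, np.float64(20.76243715002659), np.float64(51.99633786759964), np.float64(4.511359750561679))
card [631.7   5.5] len 58.54763721420355 normal 164.72931380834308 dist 93.22645594408148 dir -15.222122620909442
rest [[578.0, 290.0], [342.0, 358.0], [312.0, 255.0], [549.0, 188.0]]
((445.3399963378906, 272.74493408203125), (106.5018539428711, 246.06619262695312), 74.09021759033203)
spoon ((440.6776428222656, -259.48492431640625), (55.335086822509766, 195.51278686523438), 54.54636764526367) (475, 171, 109, 112)
```

Run:
```python
from h import *
c=np.array([540.5,30]); r=42
def pose(phi,z): return [c[0]+r*np.cos(np.radians(phi)),c[1]+r*np.sin(np.radians(phi)),z],[0,90,phi-250]
p,o=pose(132,150); ctrl.move_to(p,o); ctrl.hold(.2)
f0=np.array(ctrl.get_state()["wrist_force"])
print(f0.round(2)); print(ctrl.servo_line(pose(132,137)[0],rate=12,force_limit=4))
for i in range(3):
    s=ctrl.get_state(); print(np.round(s["position"],2),(np.array(s["wrist_force"])-f0).round(2),s["clock"]); ctrl.hold(.15)
z=s["position"][2]; ctrl.servo_line([*p[:2],z-.5],rate=10); ctrl.hold(.15); s=ctrl.get_state(); print(np.round(s["position"],2),(np.array(s["wrist_force"])-f0).round(2))
k=ctrl.calibration("wrist"); im=snap("wrist","w2"); print(redang(im,k,c))
np.save("f0.npy",f0)
```

```text
[ 0.78  0.03 -0.35]
True
[512.46  61.34 142.03] [-0.82  0.53  4.41] 4.75
[512.42  61.34 142.01] [-0.29  0.63  5.17] 4.9
[512.42  61.34 142.01] [-0.62 -0.09  5.78] 5.05
[512.51  61.4  142.02] [-2.03  0.35  5.59]
(np.float64(-68.69992859662305), 2219, np.float64(21.324047068812618), np.float64(51.99941748694138), np.float64(4.6762793593697785))
```

```bash
cat > arc.py <<'E'
from h import *
import sys
a0,a1,z=map(float,sys.argv[1:4])
c=np.array([540.5,30]); r=42; f0=np.load("f0.npy")
def pose(phi,z): return [c[0]+r*np.cos(np.radians(phi)),c[1]+r*np.sin(np.radians(phi)),z],[0,90,phi-250]
for i,phi in enumerate(np.linspace(a0,a1,int(max(2,abs(a1-a0)//5+1)))[1:]):
    p,o=pose(phi,z); ctrl.servo_line(p,o,rate=20)
    s=ctrl.get_state(); F=np.array(s["wrist_force"])-f0; z+=np.clip((F[2]-5.5)*.06,-.2,.2)
    print(round(phi,1),np.round(s["position"][2],2),round(z,2),F.round(1),round(s["clock"],2))
ctrl.hold(.1); k=ctrl.calibration("wrist"); im=snap("wrist",sys.argv[4]); print(redang(im,k,c),lid(im,k,c))
E
python3 arc.py 132 162 141.5 w3
```

```text
137.0 141.99 141.54 [-1.4  0.7  6.2] 5.98
142.0 142.02 141.6 [-1.   0.5  6.5] 6.32
147.0 142.0 141.62 [-1.6 -0.   5.9] 6.65
152.0 142.01 141.66 [ 0.1 -1.5  6.2] 6.98
157.0 142.0 141.69 [-0.9 -0.6  6. ] 7.32
162.0 142.0 141.67 [-0.4  0.2  5.1] 7.65
(np.float64(-40.633489423597844), 2155, np.float64(21.69569777007236), np.float64(51.979867019231975), np.float64(4.660749658814362)) (array([541.90616899,  29.83091464]), np.float64(0.3897386480369889))
```

```bash
python3 arc.py 162 187 141.67 w4
python3 - <<'E'
from h import *
p=ctrl.get_state()["position"]; ctrl.servo_line([p[0],p[1],160],rate=60)
ctrl.move_to([540,28,270],[0,90,-90]); ctrl.hold(.25)
k=ctrl.calibration("wrist"); im=snap("wrist","w5"); c,e=lid(im,k,[541,30]); print(c,e,redang(im,k,c),redang(im,k,c+[-2,0]))
hsv=cv2.cvtColor(im,cv2.COLOR_RGB2HSV);m=cv2.inRange(hsv,(22,150,100),(35,255,255)); y,x=np.nonzero(m); s=(y>60)&(y<110)&(x>290)&(x<390); X=P(np.c_[x,y][s],47,k)
u,sv,vt=np.linalg.svd(X-X.mean(0)); t=(X-X.mean(0))@vt[0]; mid=X.mean(0)+vt[0]*(t.max()+t.min())/2
print("card",mid.round(1),"len",np.ptp(t),"normal",np.degrees(np.arctan2(-vt[0][0],vt[0][1])),"dir",np.degrees(np.arctan2(*(mid-c)[::-1])))
print(ctrl.get_state()["clock"])
E
```

```text
167.0 141.99 141.66 [ 0.1 -0.9  5.3] 8.13
172.0 142.02 141.71 [-0.3  0.3  6.3] 8.47
177.0 142.0 141.68 [-0.8  0.3  5. ] 8.8
182.0 142.01 141.69 [-1.  -0.3  5.8] 9.13
187.0 142.0 141.75 [-0.3  0.1  6.5] 9.47
(np.float64(-17.47394216221062), 2149, np.float64(21.924569557600062), np.float64(51.985708755653334), np.float64(4.691581325424902)) (array([542.07027535,  29.86871755]), np.float64(0.22499997985006814))
[541.71959785  30.10641148] 0.2815028294554338 (np.float64(-17.76025373633325), 570, np.float64(21.165103894244496), np.float64(51.91158895908988), np.float64(4.4626322133669305)) (np.float64(-16.85468963838738), 533, np.float64(23.086688376062007), np.float64(51.987148423522356), np.float64(4.462241600815428))
card [631.7   5.4] len 58.83184523108568 normal 164.76816561980047 dir -15.327375956690467
10.9167
```

View pics/w5.png

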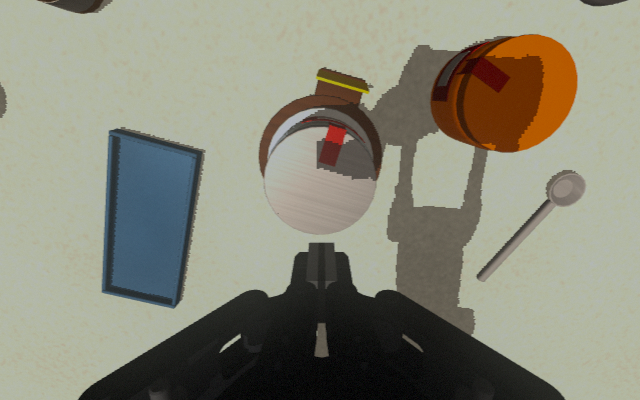

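Run:
```python
from h import *
c=np.array([541.5,30]); r=42; f0=np.load("f0.npy")
def pose(phi,z): return [c[0]+r*np.cos(np.radians(phi)),c[1]+r*np.sin(np.radians(phi)),z],[0,90,phi-250]
def meas():
    k=ctrl.calibration("wrist"); im=ctrl.capture("wrist"); return redang(im,k,c)[0]
p,o=pose(160,150); ctrl.move_to(p,o); ctrl.hold(.15); ctrl.servo_line(pose(160,137)[0],rate=15,force_limit=4); ctrl.hold(.15); b=meas(); print(b)
phi=160
for i in range(7):
    phi+=1; p,o=pose(phi,141.6); ctrl.servo_line(p,o,rate=5); ctrl.hold(.1); m=meas(); print(phi,round(m,2),np.round(ctrl.get_state()["wrist_force"]-f0,1))
    if m>-15.4: break
ctrl.servo_line([*p[:2],160],rate=60)
ctrl.move_to([540,28,270],[0,90,-90]); ctrl.hold(.25)
k=ctrl.calibration("wrist"); im=snap("wrist","w6"); cc,e=lid(im,k,[541,30]); print(cc,redang(im,k,cc),redang(im,k,cc+[-2,0])[0],ctrl.get_state()["clock"])
# spoon axis: handle + bowl pixels
lab=cv2.cvtColor(im,cv2.COLOR_RGB2LAB).astype(int); L=lab[180:285,470:595]
m=(np.abs(L-np.median(lab[250:330,560:].reshape(-1,3),axis=0))*[.4,1,1]).sum(2)>8
cv2.imwrite("pics/crop6.png",cv2.resize(np.hstack([im[160:290,465:600,::-1],]),None,fx=4,fy=4,interpolation=0))
```

```text
-17.82544655632413
161 -16.89 [-1.4 -0.   5.8]
162 -15.93 [-2.2  1.2  5.8]
163 -14.9 [-2.  -0.1  6.2]
[541.72930213  30.06408452] (np.float64(-14.609214368554204), 567, np.float64(20.592899772388858), np.float64(51.88472681743866), np.float64(4.408381323528536)) -13.865518243221068 15.0833
```

View pics/crop6.png

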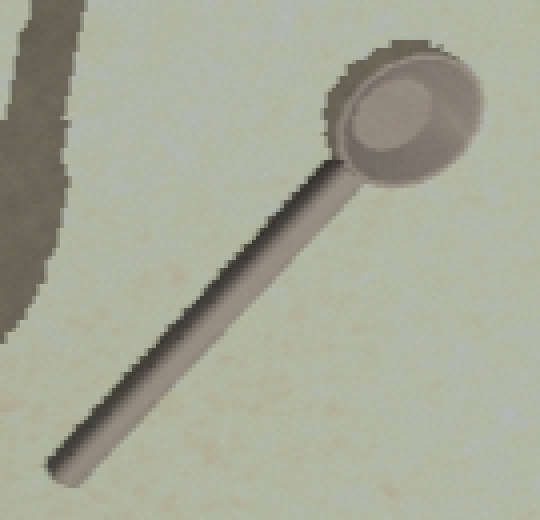

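Label is at about -14.7° against the card's -15.3°, so it is well aligned. In the crop, the spoon's tail is at full-image (482,277.5), its neck at (552.5,202.3) and its bowl centre at (568.7,189.5).

Run:
```python
from h import *
k=ctrl.calibration("wrist")
tail=ray("wrist",482,277.5,8,k)[:2]; neck=ray("wrist",552.5,202.3,8,k)[:2]; bowl=ray("wrist",568.7,189.5,11,k)[:2]
u=neck-tail; print(tail,neck,bowl,np.hypot(*u),np.hypot(*(bowl-tail)),np.degrees(np.arctan2(u[1],u[0])),np.degrees(np.arctan2(*(bowl-tail)[::-1])))
d=bowl-tail; ang=np.degrees(np.arctan2(d[1],d[0])); d/=np.hypot(*d); cen=(tail+d*115+bowl-d*56)/2; print("cen",cen,ang)
a=ang+90; ctrl.move_to([*cen,170],[0,90,a]); ctrl.move_gripper(50); ctrl.hold(.15)
np.save("sp.npy",[*cen,ang]); k=ctrl.calibration("wrist"); im=ctrl.capture("wrist"); 
for s,c in((-115,(255,0,0)),(0,(0,255,0)),(35,(255,255,0)),(56,(0,0,255))):
    cv2.circle(im,tuple(int(v) for v in proj("wrist",[*(cen+d*s),9],k)),3,c,1)
cv2.imwrite("pics/w7.png",im[:,:,::-1]); print(ctrl.get_state()["clock"],ctrl.get_state()["q"])
```

```text
[ 359.31244239 -215.38084708] [ 480.96867024 -290.82597265] [ 500.50192376 -305.40439594] 143.15098583846142 167.44763061266207 -31.805125814261835 -32.52191196464709
cen [ 454.78116717 -276.25247382] -32.52191196464709
18.4917 [-3.87710127e+01  1.56681814e+01  9.89901262e+01  1.19688677e-03
  6.53383753e+01 -9.62451663e+01]
```

View pics/w7.png

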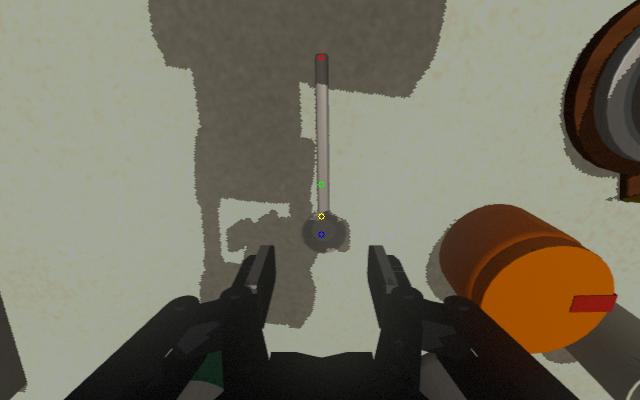

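The close view puts the projected tail, balance point and neck on the handle within about 2 px. The angle is about 1° off, so I'll use -31.7°.

Run:
```python
from h import *
x,y,_=np.load("sp.npy"); ang=-31.7; x+=.5;y+=.8
o=[0,90,ang+90]
ctrl.servo_line([x,y,60],o,rate=150)
hit=ctrl.servo_line([x,y,25.5],rate=40,force_limit=8); print(hit,ctrl.get_state()["position"][2])
ctrl.move_gripper(0); s=ctrl.get_state(); print("w",s["gripper_width"],np.round(s["wrist_force"],1))
ctrl.servo_line([x,y,60],rate=60); ctrl.servo_line([x,y,230],rate=180); ctrl.hold(.2)
s=ctrl.get_state(); print("w",s["gripper_width"],np.round(s["wrist_force"],1),s["clock"])
k=ctrl.calibration("wrist"); im=snap("wrist","w8")
```

```text
False 25.629145026913072
w 9.727594265741846 [-1.8  0.1  4.2]
w 9.636052698979686 [-0.3 -0.3 -0.3] 22.8417
```

View pics/w8.png

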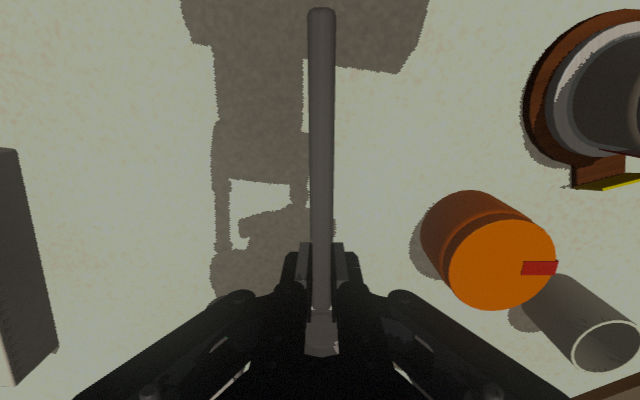

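The spoon is held between the jaws, with its tail end at (321,8), square to the jaws. I'll check its tilt and then move above the rest.

Run:
```python
from h import *
s=ctrl.get_state(); p=np.array(s["position"]); k=ctrl.calibration("wrist"); d=np.array([np.cos(np.radians(-31.7)),np.sin(np.radians(-31.7)),0])
for pit in(-6,-3,0,3,6): # tail up positive
    t=np.radians(pit); 
    print(pit,[proj("wrist",p+np.array([0,0,-21+z])-d*115*np.cos(t)+[0,0,115*np.sin(t)],k).round(1).tolist() for z in(0,5)])
R=-16.0; rc=np.array([445,273.]); dr=np.array([np.cos(np.radians(R)),np.sin(np.radians(R))])
t=rc+dr*9; print(t)
ctrl.move_to([*t,200],[0,90,R+90]); ctrl.hold(.25); s=ctrl.get_state(); print(s["clock"],s["gripper_width"],s["q"])
k=ctrl.calibration("wrist"); im=snap("wrist","w9")
```

```text
-6 [[321.3, 27.7], [321.3, 25.3]]
-3 [[321.3, 23.6], [321.3, 20.9]]
0 [[321.3, 19.9], [321.3, 17.0]]
3 [[321.3, 16.8], [321.3, 13.6]]
6 [[321.3, 14.3], [321.3, 10.9]]
[453.65135526 270.5192638 ]
25.1167 9.755311770287028 [ 2.31906585e+01  1.38904022e+01  9.68417321e+01 -5.16002165e-03
  6.92631739e+01 -5.07423298e+01]
```

View pics/w9.png

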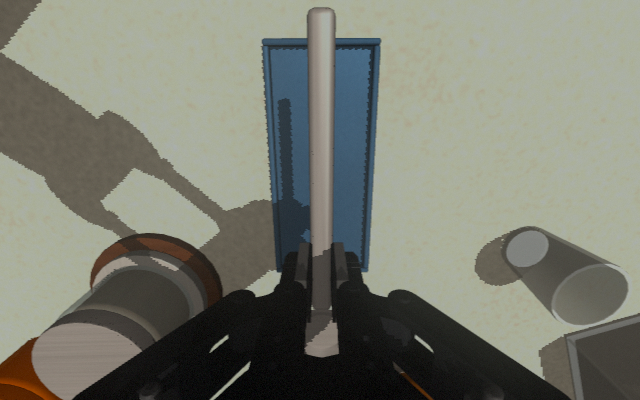

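The spoon hangs level and parallel to the tray, whose midline (columns 321 to 323) lines up with it. The tray's tail-end rim is at row 41. The tail sits about 4 mm farther back than modelled, so I'll shift the placing point along the tray to match.

Run:
```python
from h import *
R=-16.0; rc=np.array([445,273.]); dr=np.array([np.cos(np.radians(R)),np.sin(np.radians(R))])
k=ctrl.calibration("wrist"); print("rim expect row ~40:",proj("wrist",[*(rc-dr*125),18],k))
t=rc+dr*13
ctrl.servo_line([*t,200],rate=60); ctrl.servo_line([*t,60],rate=140); 
hit=ctrl.servo_line([*t,30.5],rate=20,force_limit=3); s=ctrl.get_state(); print(hit,np.round(s["position"],2),np.round(s["wrist_force"],1))
ctrl.hold(.2); ctrl.move_gripper(32); ctrl.hold(.2); print(ctrl.get_state()["gripper_width"])
ctrl.servo_line([*t,60],rate=40); ctrl.servo_line([*t,240],rate=180)
ctrl.move_to([330,230,300],[0,90,R-90+180]); ctrl.hold(.2)
k=ctrl.calibration("wrist"); snap("wrist","w10"); print(ctrl.get_state()["clock"],ctrl.get_state()["position"])
snap("top","top1"); im=cv2.imread("pics/top1.png"); cv2.imwrite("pics/top1c.png",cv2.resize(im[120:310,150:500],None,fx=2.2,fy=2.2))
```

```text
rim expect row ~40: [321.20571552  37.24782791]
True [457.45 269.42  31.96] [-1.  -0.6  5.2]
31.85729441490688
31.5 [330.95969217 230.21452482 299.07337863]
```

View pics/top1c.png

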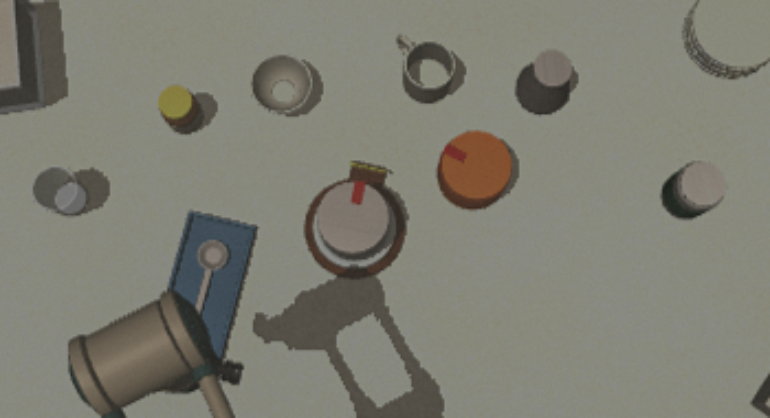

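The top view shows the spoon in the rest with its bowl at (212,255), and the jar's tongue at (358,192) pointing at the card. I'll do one last check of both.

Run:
```python
from h import *
ctrl.move_to([530,60,290],[0,90,74]) if False else ctrl.move_to([520,40,290],[0,90,-90]); ctrl.hold(.3)
k=ctrl.calibration("wrist"); im=snap("wrist","w11"); c,e=lid(im,k,[541,30]); print(c,e,redang(im,k,c),ctrl.get_state()["clock"])
for p in(-119,119): print(proj("wrist",[445+p*np.cos(np.radians(-16)),273+p*np.sin(np.radians(-16)),12],k))
```

```text
[542.03474242  30.13778138] 0.11587156638218232 (np.float64(-15.026637826824384), 541, np.float64(20.49057799224779), np.float64(51.96482433140153), np.float64(4.482923785898289)) 33.9333
[153.5161658  276.83773644]
[170.80484657 129.52032219]
```

View pics/w11.png

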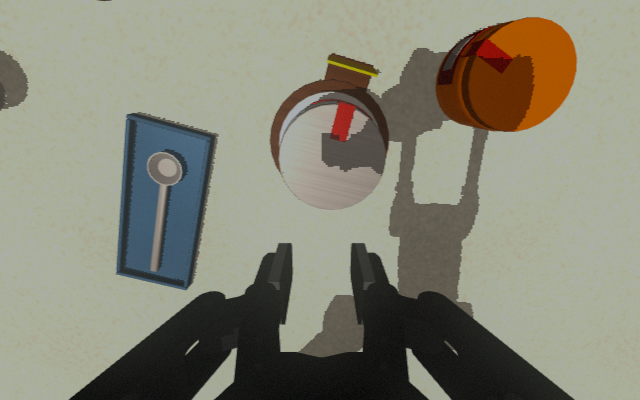

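Run:
```python
from h import *
k=ctrl.calibration("wrist"); d=np.array([np.cos(np.radians(-16)),np.sin(np.radians(-16))]); n=np.array([-d[1],d[0]])
for nm,u,v,z in(("tail",154.5,270,11),("bowl",165,168,17),("in_tail",156,278,18),("in_head",172,128,18),("wallL_mid",124,195,18),("wallR_mid",203,205,18)):
    q=ray("wrist",u,v,z,k)[:2]-[445,273]; print(nm,(q@d).round(1),(q@n).round(1))
```

```text
tail -106.6 0.2
bowl 66.0 -0.6
in_tail -115.0 -6.7
in_head 122.9 -4.0
wallL_mid 11.1 50.3
wallR_mid 26.8 -59.0
```

```bash
python3 -c "
from cell import ctrl
ctrl.finish_job()"
```

```text
the job is handed in; nothing more can be done
```

I turned the granola jar so its label faces the card, then laid the spoon in the blue rest, and handed the job in. The robot clock read 33.9 s (limit 72 s) at the last check before hand-in.

- **Jar:** I rolled it about 55° anticlockwise with a closed fingertip on the lid (5–6.5 N), plus one small correcting stroke. In the last check the label pointed at -15.0° against -15.3° for the card. The lid centre had moved less than 0.5 mm from where it started.
- **Spoon:** I gripped it at its balance point and set it down on light contact. It lies flat along the tray, with its tail about 8 mm clear of the end wall. Its balance point is roughly 5 mm along and 3–4 mm across from the tray's middle.
- **Other tableware:** Everything else, including the orange look-alike, stood where it was in the last pictures.

Some measurements disagreed:
- **Card distance:** The card measured 93 mm from the lid centre instead of 98 mm, but its direction agreed both ways I measured it.
- **Gripper width:** It read about 9.7 mm on the 12 mm handle, yet the hold was firm and level.
- **Rest centre:** Two measurements of it differed by about 4 mm.

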